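# Sort stripped car parts into the storage bins

### The arm

A 6-joint arm with a two-finger parallel gripper is mounted at the origin on the work surface. World frame = base frame: x ahead of the robot, y to its left, z up, the work surface at z = 0. Lengths are in m, angles in degrees, forces in N, time in s.
With the tool pointing down it reaches from about 0.35 to 0.775 m from the base axis. Payload 7.3 kg.
Tool frame: the origin (TCP) lies at the very end of the fingers, on their centre line; the grasp point (between the pads) lies 19 mm behind it; z points along the fingers, y is the line along which they close (so a half turn about z gives the same grasp; the last joint's range is limited). The gripper opens to 92 mm and grips with 3 to 60 N. Pads are 19 mm wide; open, the fingers measure 130 mm over their backs; the gripper's body (75 mm by 190 mm) begins 47 mm behind the grasp point.
Start: joints at [-74.542, 19.595, 87.324, -0, 73.075, -8.365], TCP at [0.212, -0.48, 0.227] pointing down, gripper open.
Joint ranges: [-145.02, 145.02], [-44.19, 115.74], [2.07, 154.8], [-57.11, 237.11], [16.16, 152.29], [-177.93, 177.93]. Speed limits (degrees/s): [147.25, 147.25, 180, 180, 180, 180].

### API

Orientations are given as a 3x3 rotation matrix whose columns are the frame's x, y, z axes.
In Python, from station import arm, vision, nets gives the robot as it stands. The module is installed in compiled form; this text tells all that it offers.
- The arm moves only by the tool step_arm, never from a script. Its argument "increments" is text: rows parted by semicolons, each of 5 numbers parted by spaces: the shift along the tool's x, y, z normalised to -1 to 1, where 1 is 0.025 m, then the turn about the tool's z normalised to -1 to 1, where 1 is 5 degrees, then the closure, from -1 (fully open) to 1 (shut). A call has 1 to 12 rows; each row shifts and turns the commanded pose from where the row before left it, along the tool's axes as they then stand; what a row does not reach is not made up. A row lasts 1/12 s, in which the tool goes at most 41.7 mm and 7.16 degrees, less where a joint would pass 70% of its speed; a pose out of reach is approached as far as the arm can. A call with a number of a shift or a turn outside -1 to 1 is refused whole. A call with a gripper value outside its range is refused whole. The fingers move at their own pace and stop on an object; "force" is the grip in N (left out, the last holds). Time passes only in rows, so rows that do not move let the fingers close. It gives the time, the measured TCP pose, the force, the opening and the grip force at its end, in the units of the state.
- arm.observe(): the state, without advancing time (a new reading comes with each control period).
- vision.grab_frame(name): name is "scene" or "top" or "wrist"; returns the picture (400x640x3 uint8, blue, green, red); there is no depth.
- vision.camera_model(name): a dict with "vfov" (degrees; the focal length in pixels is half the picture's height over the tangent of half this angle, whatever the lens; pixels are square), "cx", "cy" (the principal point, pixels), "R" (3x3) and "t" (3): a world point X has camera coordinates R X + t. Camera axes: x right, y down, z forward; pixel columns grow to the right and rows downward; lengths in m; the calibration is good to about 2 mm. A picture is of the moment at which its call begins: read the wrist's pose just before it. camera_model takes no time and is no camera call; for the wrist camera it gives the pose at the moment of the call.
- arm.hand_in(): hands the job in; it is judged then, once.
Trained networks look in the newest picture that a camera, given by its name, has taken for a name from the list of things; names that differ only in an ending like _2 or _b are one class to them, and where a whole thing is asked for, a point or a joint stands for the part that bears it (a point fixed in the world has none). Each returns a list of dicts, best first, with "confidence" (0 to 1); they miss things now and then, are a little off and sometimes report something else, mostly with a low value. They report only what shows in the picture. A call takes as long as a camera call.
- nets.find_in(thing, camera): "extent" ([left, top, right, bottom] as shares, 0 to 1, of the picture: columns of its width, rows of its height, round what is visible of it).
The state is a dict: "time": time; "joints": joint angles; "qd": joint speeds; "effort": joint torques, N m; "eef_pos": TCP position; "tcp_rot": TCP orientation; "wrist_force": force on the tool from outside, world axes, zero at the start; "ft_torque": the same for the moment, N m; "opening": opening from 0.0 (shut) to 1.0 (fully open); "gripper_force": force on a finger pad.
Only numpy, scipy, OpenCV 4.12 (cv2) and the standard library are available. Lean on these libraries where they do the work, as an engineer would, in place of code of your own. Each camera call takes 0.05 s, during which the arm holds its last target. There are 200 camera calls.

### The job

Sort the loose car parts on the bench into their bins: both brake pads into the red bin, both amber lamps into the green bin and the oil filter into the blue bin. Set each one down gently on the floor of its bin, none dropped or piled on another: pads lying flat, lamps and filter upright, the way up they are now. Leave the yellow can standing where it is.

Things in the scene. Friction and masses are not known exactly. Their poses are not given: they have to be found in the camera images.
- pad_a: Brake pad, one of two alike: grey steel plate 84 x 40 x 5 mm, on it two black friction blocks 40 mm wide (together 64 x 40 x 11 mm), 16 mm high in all, about 0.2 kg, lying flat with the black side up at any yaw within 0.8 rad of x. Origin: centre of its underside; x along its 84 mm length, y across its 40 mm width, z up.
- pad_b: Brake pad, one of two alike: grey steel plate 84 x 40 x 5 mm, on it two black friction blocks 40 mm wide (together 64 x 40 x 11 mm), 16 mm high in all, about 0.2 kg, lying flat with the black side up at any yaw within 0.8 rad of x. Origin: centre of its underside; x along its 84 mm length, y across its 40 mm width, z up.
- lamp_a: Amber indicator lamp, one of two alike: orange round lens 50 mm in diameter with straight sides from 8 to 30 mm above its underside and a low dome to 38 mm, on a black round foot 52 mm in diameter, 8 mm high; about 0.08 kg. Stands on its foot, lens up. Origin: centre of its underside, z up.
- lamp_b: Amber indicator lamp, one of two alike: orange round lens 50 mm in diameter with straight sides from 8 to 30 mm above its underside and a low dome to 38 mm, on a black round foot 52 mm in diameter, 8 mm high; about 0.08 kg. Stands on its foot, lens up. Origin: centre of its underside, z up.
- filter: Oil filter: round white canister with a blue band and a steel lower rim, 60 mm in diameter (straight up to 60 mm, tapering slightly to the top), 75 mm high, about 0.3 kg, standing upright. Origin: centre of its underside, z up.
- bin_red: Red open plastic storage bin fixed to the bench, 130 x 190 mm outside, 45 mm high, walls and floor 5 mm thick (inside 120 x 180 mm). It stands within about 0.12 rad of square to the bench, with its long side along y. Origin: centre of its underside (inner floor 5 mm above); x across the short side, y along the long side, z up.
- bin_green: Green open plastic storage bin fixed to the bench, 130 x 190 mm outside, 45 mm high, walls and floor 5 mm thick (inside 120 x 180 mm). It stands within about 0.12 rad of square to the bench, with its long side along y. Origin: centre of its underside (inner floor 5 mm above); x across the short side, y along the long side, z up.
- bin_blue: Blue open plastic storage bin fixed to the bench, 130 x 190 mm outside, 45 mm high, walls and floor 5 mm thick (inside 120 x 180 mm). It stands within about 0.12 rad of square to the bench, with its long side along y. Origin: centre of its underside (inner floor 5 mm above); x across the short side, y along the long side, z up.
- can: Yellow metal can, 54 mm in diameter, 115 mm high, loose, standing among the parts: not to be moved. Origin: centre of its underside, z up. Parts and can stand in one curved row nearer the robot than the bins, about 100 mm or more apart.

How it is judged (in metres and radians):
At the end, for the whole second after the job is handed in: Pads in the red bin, lamps in the green, filter in the blue: origins inside the walls, undersides within 12 mm of the bin's underside, tilt under 0.15 rad, right way up, at rest (0.02 m/s, 0.3 rad/s). The can within 30 mm of its start and 0.15 rad of upright (x of pad_a in the frame of bin_red between -0.06 and 0.06 m and y of pad_a in the frame of bin_red between -0.09 and 0.09 m and z of each of pad_a, pad_b in the frame of bin_red below 0.012 m and angle between each of pad_a, pad_b, lamp_a, lamp_b, filter, can's own z axis and vertical below 0.15 rad and linear speed of each of pad_a, pad_b, lamp_a, lamp_b, filter below 0.02 m/s and angular speed of each of pad_a, pad_b, lamp_a, lamp_b, filter below 0.3 rad/s and x of pad_b in the frame of bin_red between -0.06 and 0.06 m and y of pad_b in the frame of bin_red between -0.09 and 0.09 m and x of lamp_a in the frame of bin_green between -0.06 and 0.06 m and y of lamp_a in the frame of bin_green between -0.09 and 0.09 m and z of each of lamp_a, lamp_b in the frame of bin_green below 0.012 m and x of lamp_b in the frame of bin_green between -0.06 and 0.06 m and y of lamp_b in the frame of bin_green between -0.09 and 0.09 m and x of filter in the frame of bin_blue between -0.06 and 0.06 m and y of filter in the frame of bin_blue between -0.09 and 0.09 m and z of filter in the frame of bin_blue below 0.012 m and distance of can from where it was at the start of the episode below 0.03 m); the robot touches nothing.
It fails at once if a part dropped or thrown (faster than 0.7 m/s while the fingers do not touch it) ((linear speed of pad_a above 0.7 m/s and contact force between pad_a and the fingers below 0.05 N) or (linear speed of pad_b above 0.7 m/s and contact force between pad_b and the fingers below 0.05 N) or (linear speed of lamp_a above 0.7 m/s and contact force between lamp_a and the fingers below 0.05 N) or (linear speed of lamp_b above 0.7 m/s and contact force between lamp_b and the fingers below 0.05 N) or (linear speed of filter above 0.7 m/s and contact force between filter and the fingers below 0.05 N)).
It fails at once if yellow can shifted by more than 30 mm or tipped (distance of can from where it was at the start of the episode above 0.03 m or angle between can's own z axis and vertical above 0.3 rad).
It also fails if it takes over 128 s, if anything falls off the work surface, if the arm or the gripper's body presses on something with over 40 N, if the wrist force passes 120 N, or if a joint passes its speed limit or range.

## Working session

There is one attempt and no reset: what is moved stays moved. The work goes in short steps, Python scripts to look and compute and a tool call to move; the robot and the scene stay as the last step left them, time stands still between calls to the robot, and variables do not carry over. Pictures are saved under pics/ and viewed, at most 14 in all, crops included, and the job is handed in when it is done.

Besides the shell and the picture viewer there is one more tool, called after ">>>" as a command line: name --argument value ..., lists and objects as JSON in quotes. step_arm: Moves the arm, as the interface text tells. Scaled input: -1 to 1 covers 0.025 m each way for a shift and 5 degrees each way for a turn. Its arguments: {"type":"object","properties":{"increments":{"type":"string"},"force":{"type":"number"}},"required":["increments"]}

```bash
mkdir -p pics
python3 - <<'E'
from station import arm, vision, nets
import cv2, numpy as np
s=arm.observe(); print(s['time'],s['eef_pos'],np.round(s['tcp_rot'],3),s['opening'])
for c in ['top','scene']:
    cv2.imwrite(f'pics/{c}0.png',vision.grab_frame(c)); m=vision.camera_model(c)
    print(c,m['vfov'],m['cx'],m['cy'],np.round(m['R'],3).tolist(),np.round(m['t'],3))
E
```

```text
0.0 [ 0.21193901 -0.47986916  0.22606091] [[ 0.915  0.404 -0.   ]
 [ 0.404 -0.915  0.001]
 [ 0.    -0.002 -1.   ]] 1.0022403659945023
top 42.53479967196469 315.21291334586647 209.23823133594794 [[-0.02, -1.0, -0.014], [-0.997, 0.021, -0.076], [0.076, 0.012, -0.997]] [0.009 0.517 1.168]
scene 49.32563813423432 322.8314808550849 203.74247258169575 [[0.17, 0.985, 0.002], [0.745, -0.128, -0.655], [-0.645, 0.113, -0.755]] [-0.088 -0.344  1.441]
```

View pics/top0.png

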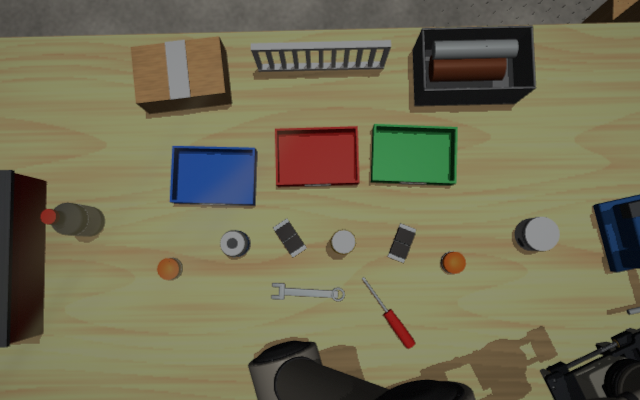

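View pics/scene0.png

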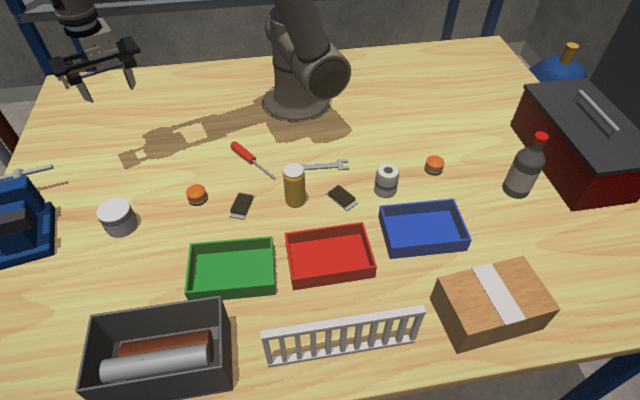

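The top view shows lamps at about (168,268) and (454,262), the filter at (233,243), pads at (289,237) and (402,243), and the can at (343,242). The bins are blue (213,176), red (317,157) and green (414,155). The scene view agrees. Next I'll measure by segmentation and check it against the networks.

```bash
cat > h.py <<'E'
import cv2, numpy as np
from station import arm, vision, nets
def ray(m,uv,z):
    f=200/np.tan(np.radians(m['vfov']/2)); R=np.array(m['R']); t=np.array(m['t'])
    uv=np.atleast_2d(uv).astype(float)
    d=np.c_[(uv-[m['cx'],m['cy']])/f,np.ones(len(uv))]@R; c=-R.T@t
    return (c+d*((z-c[2])/d[:,2])[:,None])[:,:2]
def pix(m,X):
    f=200/np.tan(np.radians(m['vfov']/2)); p=np.array(m['R'])@np.array(X)+np.array(m['t'])
    return p[:2]/p[2]*f+[m['cx'],m['cy']]
def big(mask,k=5):
    cs=cv2.findContours(mask.astype(np.uint8),cv2.RETR_EXTERNAL,cv2.CHAIN_APPROX_NONE)[0]
    return sorted(cs,key=cv2.contourArea)[::-1][:k]
E
python3 - <<'E'
from h import *
im=vision.grab_frame('top'); m=vision.camera_model('top')
H,S,V=cv2.split(cv2.cvtColor(im,cv2.COLOR_BGR2HSV)); H=H.astype(int)
for n,h in dict(red=((H<6)|(H>174)),green=(H>50)&(H<75),blue=(H>108)&(H<128)).items():
    k=h&(S>120)&(V>50); k[:110]=0;k[215:]=0;k[:,:150]=0;k[:,480:]=0
    c=big(k,1)[0]; P=ray(m,c[:,0,:],.045).astype(np.float32); r=cv2.minAreaRect(P*1000)
    print('bin',n,np.round(np.array(r[0]),1),np.round(r[1],1),round(r[2],1))
for n in ['lamp_a','filter','pad_a','can']:
    for d in nets.find_in(n,'top')[:3]:
        e=np.array(d['extent'])*[640,400,640,400]; print(n,round(d['confidence'],2),np.round(e,1))
k=(H>5)&(H<16)&(S>170)&(V>90); k[:220]=0;k[290:]=0
for c in big(k,2):
    x=cv2.boundingRect(c); M=cv2.moments(c); u=[M['m10']/M['m00'],M['m01']/M['m00']]
    print('lamp',x,np.round(ray(m,u,.027)*1000,1))
for x0 in (265,380):
    k=(V<75); k[:215]=0;k[268:]=0;k[:,:x0]=0;k[:,x0+45:]=0
    c=big(k,1)[0]; P=ray(m,c[:,0,:],.016).astype(np.float32); r=cv2.minAreaRect(P*1000); print('pad',r)
cv2.imwrite('pics/row.png',cv2.resize(im[205:300,150:480],None,fx=2.4,fy=2.4,interpolation=cv2.INTER_CUBIC))
E
```

```text
bin red [637.1  -6.9] [188.5 132.1] 89.6
bin green [ 637.  -228.7] [190.4 129.9] 86.5
bin blue [598.8 231.1] [190.4 129.9] 87.3
lamp_a 0.74 [439.9 249.  465.6 272.8]
lamp_a 0.67 [156.9 260.2 184.6 281. ]
filter 0.75 [221.7 228.9 250.8 256.7]
pad_a 0.77 [386.1 223.9 414.9 263.6]
pad_a 0.75 [273.7 221.9 302.  254.8]
can 0.75 [332.1 230.6 358.7 254.2]
lamp (444, 252, 22, 21) [[ 388.9 -314.2]]
lamp (157, 259, 18, 19) [[392.3 346.8]]
pad ((452.5668029785156, 60.785369873046875), (63.5379638671875, 39.03849792480469), 32.67728805541992)
pad ((435.9378662109375, -198.52432250976562), (40.34113693237305, 63.99016571044922), 67.24732208251953)
```

View pics/row.png

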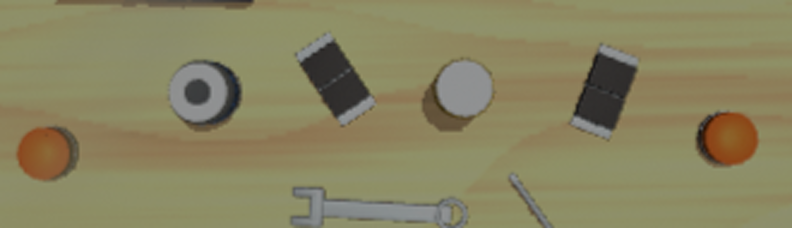

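The crop shows the filter top centred at about (232.1,243.3) px and the lens centres at (454.6,262.5) and (168.3,268.7). The pad yaws come out at +33° and −23°, and the sizes match the given dimensions.

Run:
```python
from h import *
m=vision.camera_model('top'); im=vision.grab_frame('top')
H,S,V=cv2.split(cv2.cvtColor(im,cv2.COLOR_BGR2HSV))
for n,u,z in [('filter',(232.1,243.3),.075),('can',(343.5,241.8),.115),('lampR',(454.6,262.5),.03),('lampL',(168.3,268.7),.03)]: print(n,np.round(ray(m,u,z)*1000,1))
k=(H<18)&(S>150)&(V>60); k[:245]=0;k[285:]=0; k[:,190:435]=0
for c in big(k,2):
    (u,r)=cv2.minEnclosingCircle(c); print(u,r,np.round(ray(m,u,.027)*1000,1))
g=cv2.cvtColor(im,cv2.COLOR_BGR2GRAY); k=(S<60)&(V>110);k[:220]=0;k[265:]=0;k[:,:215]=0;k[:,255:]=0
c=big(k,1)[0];u,r=cv2.minEnclosingCircle(c);print('filter',u,r,np.round(ray(m,u,.07)*1000,1))
# scene camera check
im=vision.grab_frame('scene'); m=vision.camera_model('scene')
for n in ['lamp_a','filter','can','pad_a']:
    for d in nets.find_in(n,'scene')[:2]:
        e=np.array(d['extent'])*[640,400,640,400]; print(n,round(d['confidence'],2),np.round(e),'ctr')
for n,X in dict(lR=(.389,-.313,.019),lL=(.391,.345,.019),f=(.44,.183,.037),pL=(.4526,.0608,.008),pR=(.436,-.1985,.008)).items(): print(n,np.round(pix(m,X),1))
```

```text
filter [[441.2 181.9]]
can [[439.1 -61. ]]
lampR [[ 388.2 -314.7]]
lampL [[387.  336.1]]
(453.9615478515625, 262.26922607421875) 11.269386291503906 [[ 388.7 -314. ]]
(167.38311767578125, 268.1753234863281) 10.758163452148438 [[388.1 339.1]]
filter (231.4014129638672, 242.72535705566406) 12.524325370788574 [[442.6 184.4]]
lamp_a 0.7 [188. 185. 207. 208.] ctr
lamp_a 0.58 [426. 154. 445. 175.] ctr
filter 0.66 [374. 162. 399. 200.] ctr
can 0.7 [283. 161. 308. 208.] ctr
pad_a 0.91 [230. 192. 255. 221.] ctr
pad_a 0.8 [327. 183. 359. 214.] ctr
lR [196.7 193.3]
lL [437.2 164.3]
f [386.2 179.3]
pL [341.4 196. ]
pR [242.2 203.8]
```

>>> step_arm --increments "0 0 0 -1 -1;0 0 0 -1 -1;0 0 0 -1 -1;0 0 0 -1 -1;0 0 0 -1 -1;0 0 0 -1 -1;0 0 0 -1 -1;0 0 0 -1 -1;0 0 0 -1 -1;0 0 0 -1 -1;0 0 0 -1 -1;0 0 0 -1 -1" --force 20

```text
time: 1.65
eef_pos: [0.2121, -0.4803, 0.2268]
tcp_rot: [[0.103, 0.995, 0.0], [0.995, -0.103, -0.0], [-0.0, 0.0, -1.0]]
wrist_force: [-1.0, 0.2, -0.1]
opening: 1.001
gripper_force: 0.0
```

>>> step_arm --increments "0 0 0 -1 -1;0 0 0 -0.24 -1;0.66 0.7 0.4 0 -1;0.66 0.7 0.4 0 -1;0.66 0.7 0.4 0 -1;0.66 0.7 0.4 0 -1;0.66 0.7 0.4 0 -1;0.66 0.7 0.4 0 -1;0.66 0.7 0.4 0 -1;0.66 0.7 0.4 0 -1;0.66 0.7 0.4 0 -1;0.66 0.7 0.4 0 -1"

```text
time: 2.65
eef_pos: [0.3879, -0.3144, 0.1264]
tcp_rot: [[0.002, 1.0, 0.0], [1.0, -0.002, -0.0], [-0.0, 0.0, -1.0]]
wrist_force: [0.2, -0.5, -0.1]
opening: 1.0
gripper_force: 0.0
```

Run:
```python
from h import *
im=vision.grab_frame('wrist'); m=vision.camera_model('wrist')
cv2.imwrite('pics/w1.png',im); print(np.round(m['R'],2).tolist(),np.round(-np.array(m['R']).T@m['t'],3),m['vfov'])
print(pix(m,(.3885,-.314,.038)))
for d in nets.find_in('lamp_a','wrist')[:2]:
    e=np.array(d['extent'])*[640,400,640,400]; print(d['confidence'],e.round()); print(ray(m,[(e[0]+e[2])/2,(e[1]+e[3])/2],.03))
```

```text
[[1.0, -0.0, -0.0], [-0.0, -0.96, 0.29], [-0.0, -0.29, -0.96]] [ 0.39  -0.232  0.283] 64.50743888882766
[316.99418447 208.07727697]
0.57 [293. 164. 348. 229.]
[[ 0.39143623 -0.30640611]]
```

View pics/w1.png

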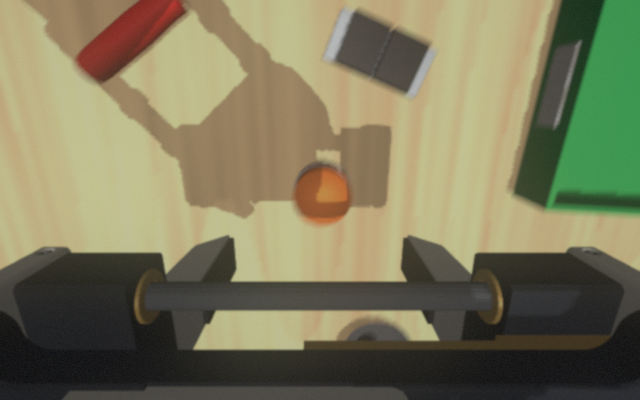

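The wrist view shows the lamp centred at about (323,195), so it is 3–4 mm from the top-camera estimate. I'll take the mean and grasp.

>>> step_arm --increments "0.06 0.05 0.8 0 -1;0.06 0.05 0.8 0 -1;0 0 0.8 0 -1;0 0 0.8 0 -1;0 0 0.8 0 -1;0 0 0.4 0 -1;0 0 0.25 0 -1;0 0 0 0 1;0 0 0 0 1;0 0 0 0 1;0 0 0 0 1;0 0 0 0 1" --force 20

```text
time: 3.75
eef_pos: [0.3899, -0.3126, 0.0113]
tcp_rot: [[-0.0, 1.0, 0.001], [1.0, 0.0, -0.001], [-0.001, 0.001, -1.0]]
wrist_force: [0.3, 0.3, 0.1]
opening: 0.687
gripper_force: 0.0
```

>>> step_arm --increments "0 0 0 0 1;0 0 0 0 1;0 0 0 0 1;0 0 0 0 1;0 0 -0.4 0 1;0 0 -0.8 0 1;0 0 -0.8 0 1;0 0 -0.8 0 1;0 0 -0.8 0 1;0.1 0.5 0 0 1;0.13 0.8 0 0 1;0.13 0.8 0 0 1"

```text
time: 4.75
eef_pos: [0.4428, -0.303, 0.1009]
tcp_rot: [[0.001, 1.0, 0.001], [1.0, -0.001, -0.0], [-0.0, 0.001, -1.0]]
wrist_force: [1.0, -0.4, -0.5]
opening: 0.54
gripper_force: 20.0
```

>>> step_arm --increments "0.13 0.85 0 0 1;0.13 0.85 0 0 1;0.13 0.85 0 0 1;0.13 0.85 0 0 1;0.13 0.85 0 0 1;0.13 0.85 0 0 1;0.13 0.85 0 0 1;0.13 0.85 0 0 1;0.13 0.85 0 0 1;0 0 0.4 0 1;0 0 0.7 0 1;0 0 0.7 0 1"

```text
time: 5.75
eef_pos: [0.6335, -0.2731, 0.0542]
tcp_rot: [[-0.001, 1.0, -0.0], [1.0, 0.001, 0.0], [0.0, -0.0, -1.0]]
wrist_force: [-0.2, -0.2, -1.4]
opening: 0.539
gripper_force: 20.0
```

>>> step_arm --increments "0 0 0.6 0 1;0 0 0.5 0 1;0 0 0.25 0 1;0 0 0.1 0 1;0 0 0.05 0 1;0 0 0 0 1;0 0 0 0 -0.35;0 0 0 0 -0.35;0 0 0 0 -0.35;0 0 0 0 -0.35;0 0 -0.3 0 -0.35;0 0 -0.6 0 -0.35"

```text
time: 6.75
eef_pos: [0.6321, -0.2732, 0.0392]
tcp_rot: [[-0.0, 1.0, -0.003], [1.0, 0.0, 0.002], [0.002, -0.003, -1.0]]
wrist_force: [0.3, 0.1, 0.5]
opening: 0.675
gripper_force: 0.0
```

>>> step_arm --increments "0 0 -0.7 0 -0.35;0 0 -0.8 0 -0.35;0 0 -0.8 0 -0.35;0.2 -0.5 -0.8 0 -1;0.3 -0.8 0 0 -1;0.3 -0.8 0 0 -1;0.3 -0.8 0 0 -1;0.3 -0.8 0 0 -1;0.3 -0.8 0 0 -1;0.3 -0.8 0 0 -1;0.3 -0.8 0 0 -1;0.3 -0.8 0 0 -1"

```text
time: 7.75
eef_pos: [0.4599, -0.2086, 0.1188]
tcp_rot: [[-0.0, 1.0, 0.001], [1.0, 0.0, -0.001], [-0.001, 0.001, -1.0]]
wrist_force: [0.2, -0.3, 0.7]
opening: 1.0
gripper_force: 0.0
```

>>> step_arm --increments "0.3 -0.8 0 0 -1;0.1 -0.2 0 0.55 -1;0 0 0 1 -1;0 0 0 1 -1;0 0 0 1 -1;0 0 0 1 -1;0 0 0 0 -1"

```text
time: 8.33
eef_pos: [0.436, -0.1991, 0.1188]
tcp_rot: [[0.389, 0.921, 0.001], [0.921, -0.389, -0.001], [-0.0, 0.001, -1.0]]
wrist_force: [0.1, 0.3, 0.9]
opening: 1.002
gripper_force: 0.0
```

Run:
```python
from h import *
im=vision.grab_frame('wrist'); m=vision.camera_model('wrist'); s=arm.observe()
print(s['eef_pos'],np.round(s['tcp_rot'],3).tolist())
for p in [(.436,-.1985,.016)]:
    print(pix(m,p))
    a=np.radians(-22.75); c=np.array([[np.cos(a),-np.sin(a)],[np.sin(a),np.cos(a)]])
    q=[pix(m,(*(np.array(p[:2])+c@np.array([i*.032,j*.02])),.016)) for i,j in [(1,1),(1,-1),(-1,-1),(-1,1)]]
    cv2.polylines(im,[np.int32(q)],True,(0,255,0),1)
cv2.imwrite('pics/w2.png',im)
```

```text
[ 0.43591634 -0.19908002  0.11863141] [[0.385, 0.923, 0.001], [0.923, -0.385, -0.001], [-0.0, 0.001, -1.0]]
[317.75397026 197.81363326]
```

View pics/w2.png

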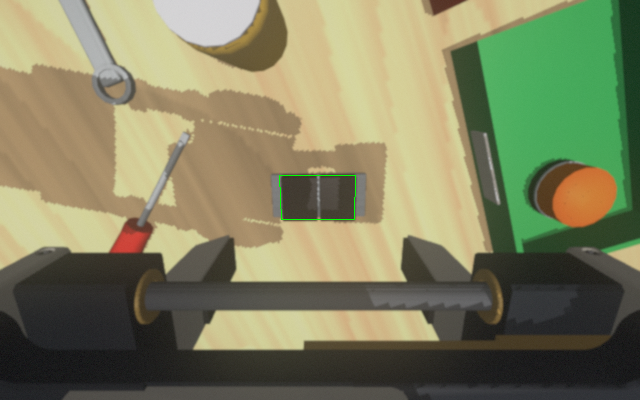

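The projected outline lies on the pad's friction blocks (280–356, 175–220 px), and the lamp stands upright in the green bin. Going down now.

>>> step_arm --increments "0 0 0.8 0 -1;0 0 0.8 0 -1;0 0 0.8 0 -1;0 0 0.8 0 -1;0 0 0.7 0 -1;0 0 0.35 0 -1;0 0 0.17 0 -1;0 0 0 0 1;0 0 0 0 1;0 0 0 0 1;0 0 0 0 1;0 0 0 0 1" --force 30

```text
time: 9.38
eef_pos: [0.4362, -0.1992, 0.0082]
tcp_rot: [[0.386, 0.922, 0.001], [0.922, -0.386, -0.001], [-0.0, 0.002, -1.0]]
wrist_force: [0.9, 1.2, 3.1]
opening: 0.692
gripper_force: 30.1
```

>>> step_arm --increments "0 0 0 0 1;0 0 0 0 1;0 0 0 0 1"

```text
time: 9.63
eef_pos: [0.4362, -0.1992, 0.0082]
tcp_rot: [[0.386, 0.922, 0.001], [0.922, -0.386, -0.001], [-0.0, 0.001, -1.0]]
wrist_force: [-1.0, -0.1, 5.7]
opening: 0.692
gripper_force: 30.0
```

>>> step_arm --increments "0 0 -0.4 0 1;0 0 -0.7 0 1;0 0 -0.8 0 1;0 0 -0.8 1 1;0 0 -0.8 1 1;0 0 -0.5 1 1;0 0 0 1 1;0 0 0 1 1;0 0 0 1 1;0 0 0 1 1;0 0 0 1 1;0 0 0 1 1"

```text
time: 10.63
eef_pos: [0.4354, -0.1987, 0.1079]
tcp_rot: [[0.927, 0.375, -0.0], [0.375, -0.927, 0.0], [-0.0, -0.0, -1.0]]
wrist_force: [0.7, 0.1, -1.4]
opening: 0.693
gripper_force: 30.0
```

>>> step_arm --increments "0 0 0 1 1;0 0 0 1 1;0 0 0 1 1;0 0 0 1 1;0 0 0 0.5 1;0.4 -0.3 0 0 1;0.8 -0.7 0 0 1;0.8 -0.7 0 0 1;0.8 -0.7 0 0 1;0.8 -0.7 0 0 1;0.8 -0.7 0 0 1;0.8 -0.7 0 0 1"

```text
time: 11.63
eef_pos: [0.5672, -0.0851, 0.1077]
tcp_rot: [[1.0, -0.002, -0.0], [-0.002, -1.0, 0.0], [-0.0, -0.0, -1.0]]
wrist_force: [-0.1, -0.9, -1.8]
opening: 0.69
gripper_force: 30.0
```

>>> step_arm --increments "0.78 -0.62 0 0 1;0.78 -0.62 0 0 1;0.78 -0.62 0 0 1;0.78 -0.62 0 0 1;0.78 -0.62 0 0 1;0 0 0.5 0 1;0 0 0.8 0 1;0 0 0.8 0 1;0 0 0.7 0 1;0 0 0.4 0 1;0 0 0.3 0 1;0 0 0.15 0 1"

```text
time: 12.63
eef_pos: [0.6638, -0.0094, 0.0154]
tcp_rot: [[1.0, -0.003, -0.001], [-0.003, -1.0, 0.0], [-0.001, -0.0, -1.0]]
wrist_force: [-0.4, -0.8, -2.3]
opening: 0.691
gripper_force: 30.0
```

>>> step_arm --increments "0 0 0.1 0 1;0 0 0 0 1;0 0 0 0 0.1;0 0 0 0 -0.6;0 0 0 0 -0.6;0 0 0 0 -0.6;0 0 -0.3 0 -0.6;0 0 -0.7 0 -0.6;0 0 -0.8 0 -0.6;0 0 -0.8 0 -0.6;0 0 -0.8 0 -0.6;0 0 -0.8 0 -1"

```text
time: 13.63
eef_pos: [0.664, -0.0098, 0.1206]
tcp_rot: [[1.0, -0.004, 0.001], [-0.004, -1.0, -0.0], [0.001, 0.0, -1.0]]
wrist_force: [0.8, -0.1, -0.0]
opening: 0.833
gripper_force: 0.0
```

>>> step_arm --increments "-0.46 -0.16 0 0 -1;-0.8 -0.27 0 0 -1;-0.8 -0.27 0 0 -1;-0.8 -0.27 0 0 -1;-0.8 -0.27 0 0 -1;-0.8 -0.27 0 0 -1;-0.8 -0.27 0 0 -1;-0.8 -0.27 0 0 -1;-0.8 -0.27 0 0 -1;-0.8 -0.26 0 0 -1;-0.8 -0.24 0 0 -1;0 0 0 1 -1"

```text
time: 14.63
eef_pos: [0.4491, 0.0625, 0.1192]
tcp_rot: [[0.996, -0.09, -0.002], [-0.09, -0.996, 0.0], [-0.002, -0.0, -1.0]]
wrist_force: [-0.4, 1.4, -0.0]
opening: 0.994
gripper_force: 0.0
```

>>> step_arm --increments "0 0 0 1 -1;0 0 0 1 -1;0 0 0 1 -1;0 0 0 1 -1;0 0 0 1 -1;0 0 0 1 -1;0 0 0 1 -1;0 0 0 1 -1;0 0 0 1 -1;0 0 0 1 -1;0 0 0 0.46 -1;0 0 0 0 -1"

```text
time: 15.63
eef_pos: [0.453, 0.0615, 0.1195]
tcp_rot: [[0.536, -0.844, 0.001], [-0.844, -0.536, -0.0], [0.001, -0.001, -1.0]]
wrist_force: [-0.1, -0.1, 0.3]
opening: 0.998
gripper_force: 0.0
```

Run:
```python
from h import *
im=vision.grab_frame('wrist'); m=vision.camera_model('wrist'); s=arm.observe()
print(s['eef_pos'],np.round(s['tcp_rot'],3).tolist(),s['joints'])
p=(.4526,-0+.0608)
a=np.radians(32.7); c=np.array([[np.cos(a),-np.sin(a)],[np.sin(a),np.cos(a)]])
q=[pix(m,(*(np.array(p)+c@np.array([i*.032,j*.02])),.016)) for i,j in [(1,1),(1,-1),(-1,-1),(-1,1)]]
cv2.polylines(im,[np.int32(q)],True,(0,255,0),1)
cv2.imwrite('pics/w3.png',im)
```

```text
[0.45302089 0.06148397 0.11939587] [[0.538, -0.843, 0.001], [-0.843, -0.538, -0.0], [0.001, -0.001, -1.0]] [-1.88779600e+00  1.98003427e+01  1.06395268e+02 -5.77654671e-03
  5.37325920e+01  1.45582926e+02]
```

View pics/w3.png

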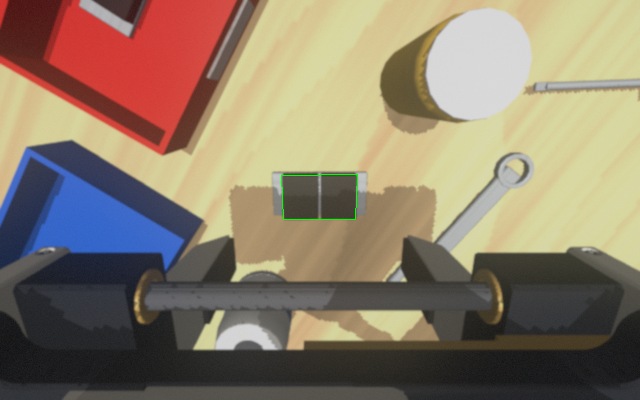

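The outline matches the second pad (282–357, 174–219 px). The fingers have clear room beside the wrench and the can.

>>> step_arm --increments "0 0 0.8 0 -1;0 0 0.8 0 -1;0 0 0.8 0 -1;0 0 0.8 0 -1;0 0 0.7 0 -1;0 0 0.35 0 -1;0 0 0.2 0 -1;0 0 0 0 1;0 0 0 0 1;0 0 0 0 1;0 0 0 0 1;0 0 0 0 1"

```text
time: 16.68
eef_pos: [0.4532, 0.0615, 0.0081]
tcp_rot: [[0.537, -0.844, 0.001], [-0.844, -0.537, -0.0], [0.001, -0.001, -1.0]]
wrist_force: [0.4, -0.1, 3.5]
opening: 0.695
gripper_force: 30.1
```

>>> step_arm --increments "0 0 0 0 1;0 0 0 0 1;0 0 -0.4 0 1;0 0 -0.7 0 1;0 0 -0.8 0 1;0 0 -0.8 0 1;0 0 -0.8 0 1;0 0 -0.5 -1 1;0 0 0 -1 1;0 0 0 -1 1;0 0 0 -1 1;0 0 0 -1 1"

```text
time: 17.68
eef_pos: [0.4524, 0.0615, 0.1074]
tcp_rot: [[0.845, -0.534, -0.0], [-0.534, -0.845, -0.0], [-0.0, 0.0, -1.0]]
wrist_force: [-0.8, 0.3, -2.1]
opening: 0.691
gripper_force: 30.0
```

>>> step_arm --increments "0 0 0 -1 1;0 0 0 -1 1;0 0 0 -1 1;0 0 0 -1 1;0 0 0 -1 1;0 0 0 -1 1;0 0 0 -0.46 1;0.4 0.2 0 0 1;0.8 0.35 0 0 1;0.8 0.35 0 0 1;0.8 0.35 0 0 1;0.8 0.35 0 0 1"

```text
time: 18.68
eef_pos: [0.544, 0.0203, 0.1073]
tcp_rot: [[1.0, -0.006, 0.0], [-0.006, -1.0, -0.0], [0.0, 0.0, -1.0]]
wrist_force: [-0.1, -0.2, -1.4]
opening: 0.692
gripper_force: 30.0
```

>>> step_arm --increments "0.64 0.27 0 0 1;0.64 0.27 0 0 1;0.64 0.27 0 0 1;0.64 0.27 0 0 1;0 0 0.5 0 1;0 0 0.8 0 1;0 0 0.8 0 1;0 0 0.7 0 1;0 0 0.4 0 1;0 0 0.3 0 1;0 0 0.15 0 1;0 0 0.08 0 1"

```text
time: 19.68
eef_pos: [0.6068, -0.0062, 0.0141]
tcp_rot: [[1.0, -0.004, 0.0], [-0.004, -1.0, -0.0], [0.0, 0.0, -1.0]]
wrist_force: [1.3, -0.6, -1.0]
opening: 0.695
gripper_force: 30.0
```

>>> step_arm --increments "0 0 0 0 1;0 0 0 0 0.1;0 0 0 0 -0.6;0 0 0 0 -0.6;0 0 0 0 -0.6;0 0 -0.3 0 -0.6;0 0 -0.7 0 -0.6;0 0 -0.8 0 -0.6;0 0 -0.8 0 -0.6;0 0 -0.8 0 -0.6;0 0 -0.8 0 -1;0 0 -0.8 -1 -1"

```text
time: 20.68
eef_pos: [0.6065, -0.0061, 0.1412]
tcp_rot: [[0.997, 0.083, 0.001], [0.083, -0.997, -0.0], [0.001, 0.0, -1.0]]
wrist_force: [0.5, 0.3, 0.3]
opening: 0.899
gripper_force: 0.0
```

>>> step_arm --increments "0 0 0 -1 -1;0 0 0 -1 -1;0 0 0 -1 -1;0 0 0 -1 -1;0 0 0 -1 -1;0 0 0 -1 -1;0 0 0 -1 -1;0 0 0 -1 -1;0 0 0 -1 -1;0 0 0 -1 -1;0 0 0 -1 -1;0 0 0 -1 -1"

```text
time: 21.68
eef_pos: [0.6066, -0.0061, 0.1401]
tcp_rot: [[0.422, 0.906, 0.001], [0.906, -0.422, -0.0], [0.0, 0.001, -1.0]]
wrist_force: [0.4, 0.7, 0.5]
opening: 1.001
gripper_force: 0.0
```

>>> step_arm --increments "0 0 0 -1 -1;0 0 0 -1 -1;0 0 0 -1 -1;0 0 0 -1 -1;0 0 0 -1 -1;0.36 -0.28 0 0 -1;0.8 -0.7 0 0 -1;0.8 -0.7 0 0 -1;0.8 -0.7 0 0 -1;0.8 -0.7 0 0 -1;0.8 -0.7 0 0 -1;0.8 -0.7 0 0 -1"

```text
time: 22.68
eef_pos: [0.4934, 0.1247, 0.1398]
tcp_rot: [[0.007, 1.0, 0.001], [1.0, -0.007, 0.0], [0.0, 0.001, -1.0]]
wrist_force: [0.1, -0.3, -0.7]
opening: 1.003
gripper_force: 0.0
```

>>> step_arm --increments "0.8 -0.7 0 0 -1;0.8 -0.7 0 0 -1;0.8 -0.7 0 0 -1;0 0 0 0 -1"

```text
time: 23.02
eef_pos: [0.4389, 0.1864, 0.1397]
tcp_rot: [[0.004, 1.0, -0.002], [1.0, -0.004, 0.001], [0.001, -0.002, -1.0]]
wrist_force: [-0.4, 1.8, 1.0]
opening: 1.0
gripper_force: 0.0
```

Run:
```python
from h import *
im=vision.grab_frame('wrist'); m=vision.camera_model('wrist'); s=arm.observe()
print(s['eef_pos'],np.round(s['tcp_rot'],3).tolist(),s['time'])
q=[pix(m,(.442+.029*np.cos(a),.183+.029*np.sin(a),.075)) for a in np.linspace(0,6.2,30)]
cv2.polylines(im,[np.int32(q)],True,(0,255,0),1)
cv2.imwrite('pics/w4.png',im)
```

```text
[0.44077078 0.18522095 0.13982488] [[0.003, 1.0, 0.0], [1.0, -0.003, 0.0], [0.0, 0.0, -1.0]] 23.0667
```

View pics/w4.png

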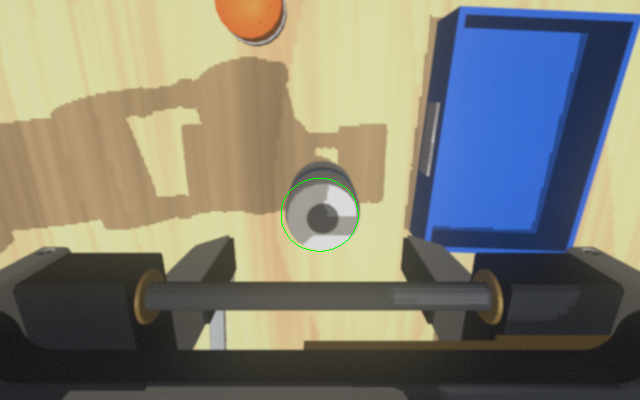

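The filter top is centred within 2–3 px of the prediction, so I'll descend and grip.

>>> step_arm --increments "-0.08 0.04 0.8 0 -1;0 0 0.8 0 -1;0 0 0.8 0 -1;0 0 0.8 0 -1;0 0 0.7 0 -1;0 0 0.35 0 -1;0 0 0.15 0 -1;0 0 0 0 1;0 0 0 0 1;0 0 0 0 1;0 0 0 0 1;0 0 0 0 1" --force 35

```text
time: 24.07
eef_pos: [0.444, 0.1816, 0.0299]
tcp_rot: [[0.004, 1.0, 0.001], [1.0, -0.004, 0.0], [0.0, 0.001, -1.0]]
wrist_force: [-2.4, -0.6, 1.8]
opening: 0.687
gripper_force: 1.1
```

>>> step_arm --increments "0 0 0 0 1;0 0 0 0 1;0 0 0 0 1;0 0 -0.4 0 1;0 0 -0.7 0 1;0 0 -0.8 0 1;0 0 -0.8 0 1;0 0 -0.8 0 1;0 0 0 0 1"

```text
time: 24.82
eef_pos: [0.4457, 0.182, 0.1198]
tcp_rot: [[0.004, 1.0, 0.006], [1.0, -0.004, 0.001], [0.001, 0.006, -1.0]]
wrist_force: [2.0, -0.4, -3.4]
opening: 0.651
gripper_force: 35.0
```

>>> step_arm --increments "0.1 0.4 0 0 1;0.25 0.8 0 0 1;0.25 0.8 0 0 1;0.25 0.8 0 0 1;0.25 0.8 0 0 1;0.25 0.8 0 0 1;0.25 0.8 0 0 1;0.25 0.7 0 0 1;0.1 0.2 0 0 1;0 0 0.4 0 1;0 0 0.7 0 1;0 0 0.7 0 1"

```text
time: 25.82
eef_pos: [0.595, 0.2294, 0.0699]
tcp_rot: [[0.004, 1.0, -0.001], [1.0, -0.004, -0.001], [-0.001, -0.001, -1.0]]
wrist_force: [-0.0, 0.7, -2.2]
opening: 0.652
gripper_force: 35.0
```

>>> step_arm --increments "0 0 0.6 0 1;0 0 0.4 0 1;0 0 0.3 0 1;0 0 0.1 0 1;0 0 0 0 1"

```text
time: 26.23
eef_pos: [0.5958, 0.2295, 0.0361]
tcp_rot: [[0.004, 1.0, -0.001], [1.0, -0.004, -0.0], [-0.0, -0.001, -1.0]]
wrist_force: [-0.3, -0.1, -2.4]
opening: 0.651
gripper_force: 35.0
```

>>> step_arm --increments "0 0 0.05 0 1;0 0 0 0 1;0 0 0 0 -0.5;0 0 0 0 -0.5;0 0 0 0 -0.5;0 0 -0.3 0 -0.5;0 0 -0.6 0 -0.5;0 0 -0.8 0 -0.5;0 0 -0.8 0 -0.5;0 0 -0.8 0 -0.5;0 0 -0.8 0 -0.5;0 0 -0.4 0 -1"

```text
time: 27.23
eef_pos: [0.5976, 0.2301, 0.1517]
tcp_rot: [[0.004, 1.0, 0.005], [1.0, -0.004, 0.001], [0.001, 0.005, -1.0]]
wrist_force: [0.3, 0.6, 1.9]
opening: 0.787
gripper_force: 0.0
```

>>> step_arm --increments "0.23 -0.4 0 0 -1;0.41 -0.8 0 0 -1;0.41 -0.8 0 0 -1;0.41 -0.8 0 0 -1;0.41 -0.8 0 0 -1;0.41 -0.8 0.1 0 -1;0.41 -0.8 0.2 0 -1;0.41 -0.8 0.2 0 -1;0.41 -0.8 0.2 0 -1;0.41 -0.8 0.2 0 -1;0.41 -0.8 0.1 0 -1;0 0 0 0 -1"

```text
time: 28.23
eef_pos: [0.3817, 0.3394, 0.1213]
tcp_rot: [[0.001, 1.0, -0.005], [1.0, -0.001, -0.002], [-0.002, -0.005, -1.0]]
wrist_force: [-0.9, 1.2, -0.2]
opening: 1.004
gripper_force: 0.0
```

Run:
```python
from h import *
im=vision.grab_frame('wrist'); m=vision.camera_model('wrist'); s=arm.observe()
print(s['eef_pos'],s['time'])
H,S,V=cv2.split(cv2.cvtColor(im,cv2.COLOR_BGR2HSV))
c=big((H<20)&(S>170)&(V>100),1)[0]; u,r=cv2.minEnclosingCircle(c); print(u,r,ray(m,u,.025))
for d in nets.find_in('lamp_a','wrist')[:2]: print(d['confidence'],np.round(np.array(d['extent'])*[640,400,640,400]))
q=[pix(m,(.388+.025*np.cos(a),.338+.025*np.sin(a),.03)) for a in np.linspace(0,6.2,30)]
cv2.polylines(im,[np.int32(q)],True,(0,255,0),1)
cv2.imwrite('pics/w5.png',im)
```

```text
[0.38377658 0.33904262 0.12178938] 28.2833
(324.716552734375, 198.1305694580078) 26.73080825805664 [[0.38915107 0.34098129]]
0.77 [292. 168. 354. 231.]
```

View pics/w5.png

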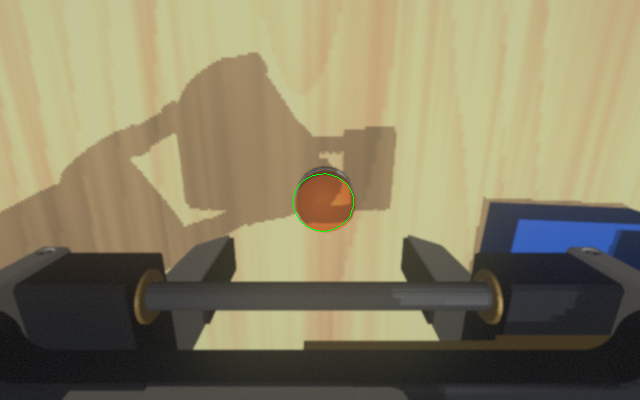

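The outline fits the lamp at (324,202). I'll correct x by about 5 mm and grasp it.

>>> step_arm --increments "0 0.1 0.8 0 -1;0 0.09 0.8 0 -1;0 0 0.8 0 -1;0 0 0.8 0 -1;0 0 0.7 0 -1;0 0 0.35 0 -1;0 0 0.2 0 -1;0 0 0 0 1;0 0 0 0 1;0 0 0 0 1;0 0 0 0 1;0 0 0 0 1" --force 20

```text
time: 29.33
eef_pos: [0.392, 0.339, 0.0124]
tcp_rot: [[0.004, 1.0, 0.001], [1.0, -0.004, 0.001], [0.001, 0.001, -1.0]]
wrist_force: [1.3, 1.4, 0.8]
opening: 0.689
gripper_force: 0.0
```

>>> step_arm --increments "0 0 0 0 1;0 0 0 0 1;0 0 0 0 1;0 0 0 0 1;0 0 -0.4 0 1;0 0 -0.8 0 1;0 0 -0.8 0 1;0 0 -0.8 0 1;0 0 -0.8 0 1;0 0 -0.8 0 1;0 0 -0.8 0 1;0 0 -0.8 0 1"

```text
time: 30.33
eef_pos: [0.3915, 0.3386, 0.1632]
tcp_rot: [[0.004, 1.0, 0.0], [1.0, -0.004, -0.0], [-0.0, 0.0, -1.0]]
wrist_force: [0.2, 0.8, -1.4]
opening: 0.537
gripper_force: 20.0
```

>>> step_arm --increments "-0.4 0.2 0 0 1;-0.8 0.38 0 0 1;-0.8 0.38 0 0 1;-0.8 0.38 0 0 1;-0.8 0.38 0 0 1;-0.8 0.38 0 0 1;-0.8 0.38 0 0 1;-0.8 0.38 0 0 1;-0.8 0.38 0 0 1;-0.8 0.38 0 0 1;-0.8 0.38 0 0 1;-0.8 0.38 0 0 1"

```text
time: 31.33
eef_pos: [0.5001, 0.1065, 0.161]
tcp_rot: [[0.004, 1.0, -0.001], [1.0, -0.004, -0.0], [-0.0, -0.001, -1.0]]
wrist_force: [0.8, -0.4, -1.0]
opening: 0.533
gripper_force: 20.0
```

>>> step_arm --increments "-0.8 0.38 0 0 1;-0.8 0.38 0 0 1;-0.8 0.38 0 0 1;-0.8 0.38 0 0 1;-0.8 0.38 0 0 1;-0.8 0.38 0 0 1;-0.8 0.38 0 0 1;-0.8 0.38 0 0 1;-0.8 0.38 0 0 1;-0.8 0.38 0 0 1;-0.8 0.38 0 0 1;-0.8 0.38 0 0 1"

```text
time: 32.33
eef_pos: [0.6129, -0.1338, 0.1608]
tcp_rot: [[0.004, 1.0, -0.001], [1.0, -0.004, 0.0], [0.0, -0.001, -1.0]]
wrist_force: [0.1, 0.1, -1.2]
opening: 0.53
gripper_force: 20.0
```

>>> step_arm --increments "-0.7 0.36 0 0 1;-0.7 0.36 0 0 1;-0.6 0.34 0 0 1;0 0 0.5 0 1;0 0 0.8 0 1;0 0 0.8 0 1;0 0 0.8 0 1;0 0 0.8 0 1;0 0 0.7 0 1;0 0 0.5 0 1;0 0 0.3 0 1;0 0 0 0 1"

```text
time: 33.33
eef_pos: [0.6382, -0.1822, 0.0296]
tcp_rot: [[0.004, 1.0, -0.003], [1.0, -0.004, 0.001], [0.001, -0.003, -1.0]]
wrist_force: [0.4, 0.3, -0.7]
opening: 0.535
gripper_force: 20.0
```

Run:
```python
from h import *
s=arm.observe(); print(s['eef_pos'],s['opening'],s['gripper_force'])
im=vision.grab_frame('scene')
cv2.imwrite('pics/s5.png',cv2.resize(im[130:310,150:480],None,fx=2.4,fy=2.4,interpolation=cv2.INTER_CUBIC))
```

```text
[ 0.63824403 -0.18218552  0.02956464] 0.5354034174806013 19.999966556788422
```

View pics/s5.png

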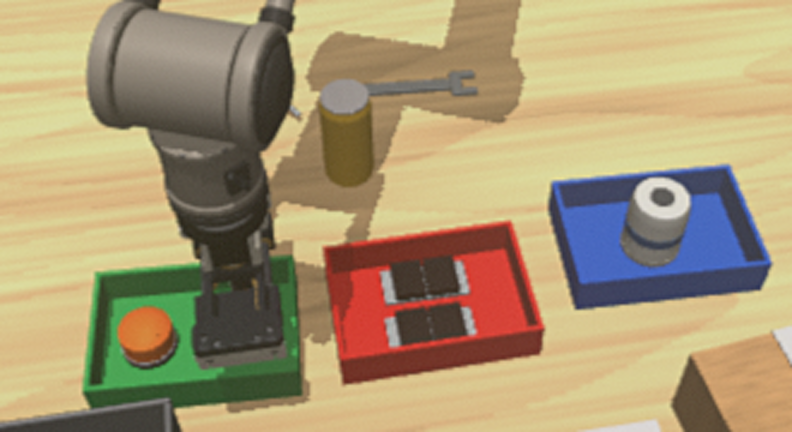

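The first lamp, both pads and the filter sit properly in their bins, and the last lamp is over the floor of the green bin. Lowering and releasing it.

>>> step_arm --increments "0 0 0.25 0 1;0 0 0.15 0 1;0 0 0.06 0 1;0 0 0.03 0 1;0 0 0 0 1;0 0 0 0 -0.35;0 0 0 0 -0.35;0 0 0 0 -0.35;0 0 0 0 -0.35;0 0 -0.3 0 -0.35;0 0 -0.6 0 -0.35;0 0 -0.8 0 -0.35"

```text
time: 34.38
eef_pos: [0.6386, -0.1819, 0.0614]
tcp_rot: [[0.004, 1.0, -0.003], [1.0, -0.004, 0.001], [0.001, -0.003, -1.0]]
wrist_force: [-0.3, -0.7, 0.5]
opening: 0.675
gripper_force: 0.0
```

>>> step_arm --increments "0 0 -0.8 0 -0.35;0 0 -0.8 0 -0.35;0 0 -0.8 0 -0.35;0 0 -0.8 0 -0.35;0 -0.8 -0.8 0 -0.35;0 -0.8 0 0 -0.35;0 -0.8 0 0 -0.35;0 -0.8 0 0 -0.35;0 -0.8 0 0 -0.35;0 -0.4 0 0 -0.35;0 0 0 0 -0.35;0 0 0 0 -0.35"

```text
time: 35.38
eef_pos: [0.5299, -0.182, 0.1629]
tcp_rot: [[0.004, 1.0, 0.002], [1.0, -0.004, -0.001], [-0.001, 0.002, -1.0]]
wrist_force: [0.6, 0.3, -0.1]
opening: 0.68
gripper_force: 0.0
```

Run:
```python
from h import *
im=vision.grab_frame('scene'); s=arm.observe(); print(s['eef_pos'],s['time'])
cv2.imwrite('pics/s6.png',cv2.resize(im[130:310,150:480],None,fx=2.4,fy=2.4,interpolation=cv2.INTER_CUBIC))
```

```text
[ 0.53032474 -0.18204569  0.16270724] 35.4333
```

View pics/s6.png

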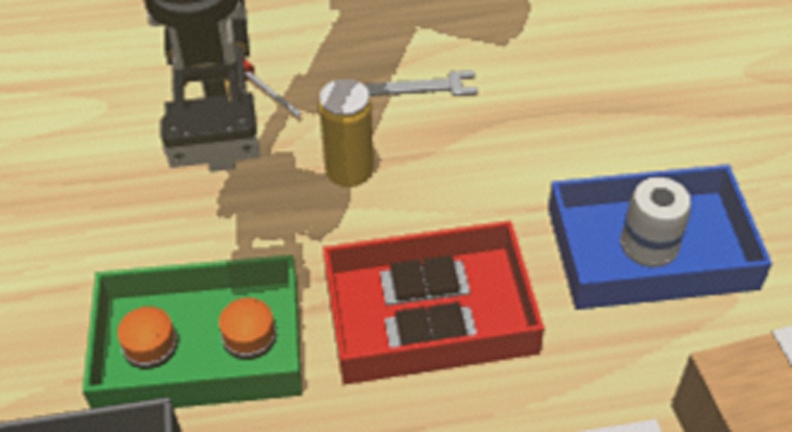

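All five parts are in their bins the right way up, the can stands where it was, and the gripper is clear. Handing in.

```bash
python3 -c "
from station import arm
print(arm.hand_in())"
```

```text
the job is handed in; nothing more can be done
None
```

I handed the job in at about 35 s of the 128 s: the last picture shows both pads in the red bin, both lamps in the green and the filter in the blue, all the right way up with the can untouched; the hand-in returned no verdict.

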